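Load the charged battery pack into the bench magnifier

ROBOT

A 6-joint arm with a two-finger parallel gripper is mounted at the origin on the work surface. World frame = base frame: x ahead of the robot, y to its left, z up, the work surface at z = 0. Lengths are in mm, angles in rad, forces in N, time in s.
With the tool pointing down it reaches from about 300 to 850 mm from the base axis. Payload 4.2 kg.
Tool frame: the origin (TCP) lies at the very end of the fingers, on their centre line; the grasp point (between the pads) lies 19 mm behind it (ctrl.hold_point_z is the distance from the TCP to the grasp point, in mm); x points along the fingers, y is the direction in which the jaws open and shut, and the axes are right-handed (so a half turn about x gives the same grasp; the last joint's range is limited). The gripper opens to 91 mm and grips with 3 to 60 N. Pads are 32 mm wide; open, the fingers measure 118 mm over their backs; the gripper's body (76 mm by 178 mm) begins 60 mm behind the grasp point.
Start: joints at [-1.166, 0.32, 1.565, -0, 1.257, -0.02], TCP at [236.985, -523.91, 213.976] pointing down, gripper open.
Joint ranges: [-3.11, 3.11], [-0.84, 2.01], [0.21, 2.61], [-1.34, 4.49], [0.05, 2.63], [-2.56, 2.56]. Speed limits (rad/s): [2.57, 2.57, 3.14, 3.14, 3.14, 3.14].

INTERFACE

Orientations are given as a unit quaternion [x, y, z, w].
In Python, from bench import ctrl gives the robot as it stands.
- The arm moves only by the tool arm_command, never from a script. Its argument "rows" is a list that holds one entry, the list of rows, each a list of 7 numbers: the shift along the tool's x, y, z in mm, then the turn, a rotation vector about the tool's x, y, z in rad, then the opening, from 0 (shut) to 1 (fully open). A call has 1 to 5 rows; each row shifts and turns the pose as measured when the row begins, along the tool's axes as they then stand; what a row does not reach is not made up. A row lasts 1/10 s, in which the tool goes at most 50 mm and 8.59 degrees, less where a joint would pass 70% of its speed; a pose out of reach is approached as far as the arm can. A call with a gripper value outside its range is refused whole. The fingers move at their own pace and stop on an object; "force" is the grip in N (left out, the last holds). Time passes only in rows, so rows that do not move let the fingers close. It gives the time, the measured TCP pose, the force and the opening at its end, in the units of the state.
- ctrl.state(): the state, without advancing time (a new reading comes with each control period).
- ctrl.snapshot(name): name is "side" or "top" or "wrist"; returns the picture (420x560x3 uint8, red, green, blue); there is no depth.
- ctrl.camera_params(name): a dict with "fovy" (degrees; the focal length in pixels is half the picture's height over the tangent of half this angle, whatever the lens; pixels are square), "cx", "cy" (the principal point, pixels), "R" (3x3) and "t" (3): a world point X has camera coordinates R X + t. Camera axes: x right, y down, z forward; pixel columns grow to the right and rows downward; lengths in mm; the calibration is good to about 2 mm. A picture is of the moment at which its call begins: read the wrist's pose just before it. camera_params takes no time and is no camera call; for the wrist camera it gives the pose at the moment of the call.
- ctrl.close_job(): hands the job in, once; it reports no verdict.
Trained networks look in the newest picture that a camera, given by its name, has taken for a name from the list of things; names that differ only in an ending like _2 or _b are one class to them, and where a whole thing is asked for, a point or a joint stands for the part that bears it (a point fixed in the world has none). Each returns a list of dicts, best first, with "conf" (0 to 1); they miss things now and then, are a little off and sometimes report something else, mostly with a low value. They report only what shows in the picture. A call takes as long as a camera call. They do not tell look-alikes from the thing itself.
- ctrl.silhouettes(camera, name): "mask" (420x560 bool, what is visible of it) and "box" ([centre column, centre row, width, height] in pixels, round what is visible of it).
- ctrl.tip_of(camera, name): "centre" ([row, column] in pixels: a listed point, or the origin of a listed thing).
The state is a dict: "time": time; "q": joint angles; "qd": joint speeds; "tau": joint torques, N m; "eef_pos": TCP position; "ee_rot": TCP orientation; "wrist_force": force on the tool from outside, world axes, zero at the start; "ft_torque": the same for the moment, N m; "grip_width": finger opening in mm.
Only numpy, scipy, OpenCV 4.12 (cv2) and the standard library are available. Lean on these libraries where they do the work, as an engineer would, in place of code of your own. Each camera call takes 0.05 s, during which the arm holds its last target.

TASK

The magnifier's lamp needs a charged battery: pick up the pack with the green tab, lower it upright, tab up, into the bay in the magnifier's black base without dropping it, and press it down until the top of its grey block is flush with the base's top face. Then let go; leave the spent red-tabbed pack where it is.

Things in the scene. Friction and masses are not known exactly. Their poses are not given: they have to be found in the camera images.
- pack_green: The charged battery pack: dark grey block 50 x 30 x 24 mm (x, y, z) with a green upright pull tab standing in the middle of its top: tab 36 mm along x, 14 mm thick along y, 24 mm high, so the whole is 48 mm high; about 90 g (hidden scale 0.8 to 1.3). Origin: centre of the underside, z up; x along the 50 mm length. It fits the bay either way round.
- pack_red: The spent battery pack, to be left alone: dark grey block 50 x 30 x 24 mm (x, y, z) with a red upright pull tab standing in the middle of its top: tab 36 mm along x, 14 mm thick along y, 24 mm high, so the whole is 48 mm high; about 90 g (hidden scale 0.8 to 1.3). Origin: centre of the underside, z up; x along the 50 mm length. Stands upright on the plank 10 cm or more from the green one.
- bay (a point): Centre of the mouth of the battery bay (white outline), level with the black base's top, z up. Recess 62 mm along x, 42 mm along y. A brass plate inside starts 16 mm below the mouth and slides down 8 mm against about 9 N of friction to a hard stop, staying where pushed. A pack set in stands 8 mm proud; pressed home its grey block is flush, underside 24 mm below the mouth.
- magnifier: Fixed magnifier; origin under the base's centre, at plank height. Black base 200 (x) x 120 (y) mm, top 50 mm up; the bay is centred 45 mm towards -x with the same axes. A 14 mm steel post (collars to 34 mm), top at 165 mm, stands 75 mm towards +x; its swing arm holds a level lens 112 mm across, centred at x 170, y 120, z 150 mm.
There are look-alikes about, which are no part of the job. Leave any purple, turquoise or yellow look-alike of the pack_green alone.

How it is judged:
By the outcome, as a careful person would: the job done as asked, in the order asked, and still so for the second after the job is handed in, with the robot touching nothing.
It also fails if it takes over 42 s, if anything falls off the work surface, if the arm or the gripper's body presses on something with over 40 N, if the wrist force passes 120 N, or if a joint passes its speed limit or range.

## Working session

There is one attempt and no reset: what is moved stays moved. The work goes in short steps, Python scripts to look and compute and a tool call to move; the robot and the scene stay as the last step left them, time stands still between calls to the robot, and variables do not carry over. Pictures are saved under pics/ and viewed, and the job is handed in when it is done.

Besides the shell and the picture viewer there is one more tool, called after "Emit:" as name([rows], argument=value, ...), one row to a line, values as JSON. arm_command: Moves the arm, as the interface text tells. Its arguments: {"type":"object","properties":{"rows":{"type":"array","items":{"type":"array","items":{"type":"array","items":{"type":"number"}}}},"force":{"type":"number"}},"required":["rows"]}

```bash
mkdir -p pics; ls
python3 - <<'E'
from bench import ctrl
import cv2
print(ctrl.state())
for n in ["side","top","wrist"]:
    p=ctrl.camera_params(n); print(n,p)
    im=ctrl.snapshot(n); cv2.imwrite(f"pics/{n}0.png",im[:,:,::-1])
    for th in ["pack_green","bay","magnifier"]:
        try:
            print(th,[(d['conf'],d['centre']) for d in ctrl.tip_of(n,th)])
        except Exception as e: print(th,e)
E
```

```text
pics
{'time': 0.0, 'q': array([-1.16598801e+00,  3.20286551e-01,  1.56568515e+00,  1.98682648e-05,
        1.25737967e+00, -2.00347019e-02]), 'qd': array([ 1.21165145e-03,  1.24248123e-03, -2.83232809e-05,  7.92411860e-04,
       -2.74033126e-04, -2.86912696e-04]), 'tau': array([-2.47981377e-03, -4.12464809e+01, -2.31975585e+01,  7.25321355e-02,
        4.56847355e-02, -1.60244390e-04]), 'eef_pos': array([ 236.79127137, -523.42477091,  213.1209728 ]), 'ee_rot': array([-0.69110118, -0.14968705,  0.69132585, -0.14846384]), 'wrist_force': array([-0.63001985,  0.43033739, -0.0142413 ]), 'ft_torque': array([-0.02019806, -0.04811102, -0.05171439]), 'grip_width': 91.1575720723606}
side {'fovy': 54.92789480159762, 'cx': 282.83583003192274, 'cy': 198.74546381233324, 'R': array([[ 0.77434013, -0.63261778, -0.01386041],
       [-0.4074243 , -0.48169865, -0.77586845],
       [ 0.48415164,  0.60643314, -0.63074245]]), 't': array([-415.39958501,  272.48796181,  495.25804651])}
pack_green [(0.73, [259.9, 358.7]), (0.72, [270.1, 414.9]), (0.67, [255.4, 295.7]), (0.66, [317.7, 366.0])]
bay [(0.68, [1
[... 233 characters left out ...]
3e-05, -1.07834823e-01],
       [ 1.07834827e-01,  3.48095625e-05, -9.94168823e-01]]), 't': array([ -3.10013311, 551.95552044, 891.52969017])}
pack_green [(0.91, [232.3, 410.8]), (0.87, [162.9, 409.1]), (0.86, [193.3, 366.2]), (0.75, [233.0, 325.5])]
bay [(0.56, [245.9, 196.4])]
magnifier [(0.92, [226.9, 189.5]), (0.66, [245.8, 195.0])]
wrist {'fovy': 66.1821712576291, 'cx': 281.37971412701, 'cy': 207.70062717088618, 'R': array([[ 4.11382941e-01, -9.11462426e-01,  5.67813432e-04],
       [-8.78556546e-01, -3.96365041e-01,  2.66520448e-01],
       [-2.42698312e-01, -1.10140822e-01, -9.63829097e-01]]), 't': array([-574.63159667,  -30.12101176,  389.57477761])}
pack_green []
bay []
magnifier []
```

View pics/side0.png

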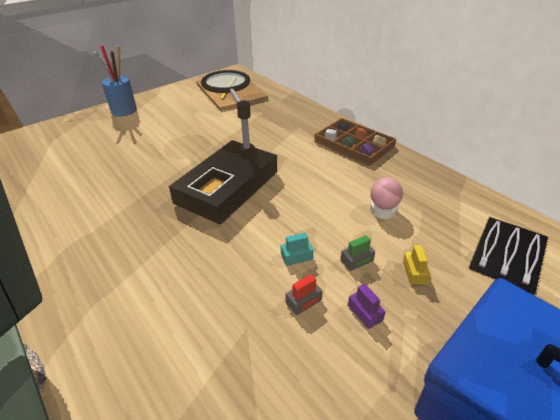

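View pics/top0.png

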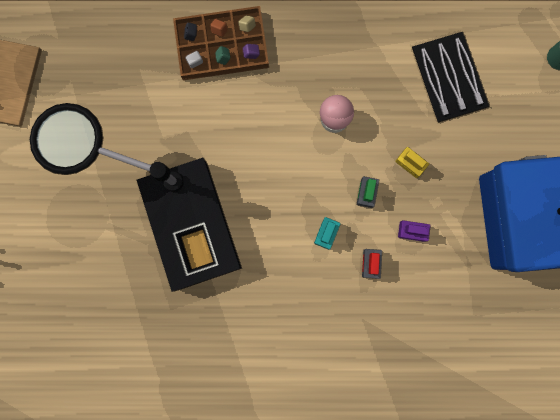

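View pics/wrist0.png

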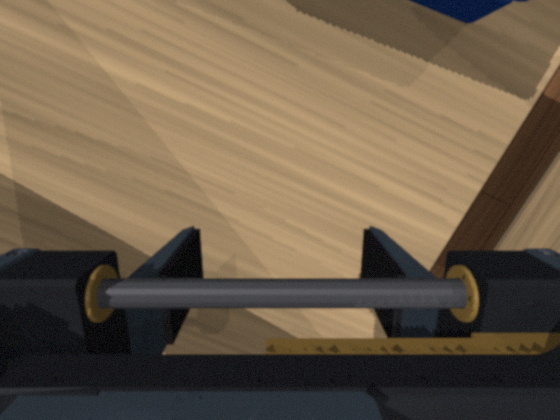

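Top view: the green-tab pack is at about (368,192), red at (373,264), and the bay outline is centred near (196,248). Turquoise, purple and yellow look-alikes stand nearby. Next I'll fit poses by colour and outline.

```bash
cat > h.py <<'E'
import numpy as np, cv2
from scipy.optimize import least_squares
def K(p,H=420):
    f=H/2/np.tan(np.radians(p['fovy'])/2); return f
def proj(p,X):
    c=np.atleast_2d(X)@np.array(p['R']).T+p['t']; f=K(p)
    return np.c_[p['cx']+f*c[:,0]/c[:,2],p['cy']+f*c[:,1]/c[:,2]]
def ray(p,uv,z):
    f=K(p);d=np.array([(uv[0]-p['cx'])/f,(uv[1]-p['cy'])/f,1]);R=np.array(p['R'])
    o=-R.T@p['t'];d=R.T@d;return o+d*(z-o[2])/d[2]
def box(lx,ly,z0,z1):
    return np.array([[sx*lx/2,sy*ly/2,z] for z in(z0,z1) for sx in(-1,1) for sy in(-1,1)])
def place(P,x,y,a):
    c,s=np.cos(a),np.sin(a);return P@np.array([[c,s,0],[-s,c,0],[0,0,1]])+[x,y,0]
def hullmask(p,P,S=4):
    uv=cv2.convexHull(proj(p,P).astype(np.float32))
    return uv
E
python3 - <<'E'
from bench import ctrl
from h import *
P={n:ctrl.camera_params(n) for n in("top","side")}
I={n:cv2.imread(f"pics/{n}0.png") for n in P}
st=ctrl.state()
from scipy.spatial.transform import Rotation as R
print(R.from_quat(st['ee_rot']).as_matrix().round(3))
# green tab
def blobs(m,near):
    n,l,s,c=cv2.connectedComponentsWithStats(m.astype(np.uint8)); i=1+np.argmin(np.hypot(*(c[1:]-near).T)-0.0*s[1:,4]); return l==i
M={}
for n,near in(("top",(368,192)),("side",(358,247))):
    hsv=cv2.cvtColor(I[n],cv2.COLOR_BGR2HSV)
    m=cv2.inRange(hsv,(45,90,30),(75,255,255))>0
    m=blobs(m,near); M[n]=m; ys,xs=np.where(m); print(n,m.sum(),xs.mean(),ys.mean(),xs.min(),xs.max(),ys.min(),ys.max())
    print(cv2.minAreaRect(np.c_[xs,ys].astype(np.float32)))
def rend(p,P,off,S=8):
    uv=cv2.convexHull(((proj(p,P)-off+0.5)*S).astype(np.float32))
    im=np.zeros((60*S,60*S),np.uint8);cv2.fillConvexPoly(im,np.round(uv).astype(np.int32),1)
    return cv2.resize(im.astype(np.float32),(60,60),interpolation=cv2.INTER_AREA)
T=box(36,14,24,48)
def cost(v,cams):
    e=0
    for n in cams:
        ys,xs=np.where(M[n]);off=np.array([int(xs.mean())-30,int(ys.mean())-30])
        m=cv2.GaussianBlur(M[n][off[1]:off[1]+60,off[0]:off[0]+60].astype(np.float32),(0,0),.7)
        e+=((cv2.GaussianBlur(rend(P[n],place(T,*v),off),(0,0),.7)-m)**2).sum()
    return e
from scipy.optimize import minimize
ys,xs=np.where(M['top']);x0=ray(P['top'],(xs.mean(),ys.mean()),44)
for cams in(("top","side"),("top",),("side",)):
    b=min((minimize(cost,[x0[0],x0[1],a],args=(cams,),method='Nelder-Mead',options=dict(initial_simplex=[[x0[0],x0[1],a],[x0[0]+8,x0[1],a],[x0[0],x0[1]+8,a],[x0[0],x0[1],a+.2]])) for a in np.arange(0,3.1,.4)),key=lambda r:r.fun)
    print(cams,b.x,b.fun)
# zooms
for n,c in(("top",(368,192)),("side",(358,250))):
    z=I[n][c[1]-35:c[1]+35,c[0]-45:c[0]+45];cv2.imwrite(f"pics/z{n}.png",cv2.resize(z,None,fx=6,fy=6,interpolation=cv2.INTER_CUBIC))
z=I['top'][210:290,150:250];cv2.imwrite("pics/zbay.png",cv2.resize(z,None,fx=7,fy=7,interpolation=cv2.INTER_CUBIC))
z=I['side'][150:220,165:285];cv2.imwrite("pics/zbays.png",cv2.resize(z,None,fx=6,fy=6,interpolation=cv2.INTER_CUBIC))
E
```

```text
[[ 0.     0.412 -0.911]
 [-0.    -0.911 -0.412]
 [-1.     0.    -0.   ]]
top 212 369.3679245283019 189.89622641509433 363 375 179 201
((369.42645263671875, 189.89247131347656), (9.644433975219727, 22.360342025756836), 10.619654655456543)
side 308 358.73376623376623 245.62987012987014 348 369 236 256
((358.76629638671875, 245.6390380859375), (14.538463592529297, 24.000001907348633), 67.38013458251953)
('top', 'side') [ 583.33973527 -144.30188547    2.97957288] 36.75672912597656
('top',) [ 585.33670415 -144.79170716    2.93635668] 1.9141170978546143
('side',) [ 580.77827342 -144.17320321    3.06083139] 16.10425567626953
```

View pics/ztop.png

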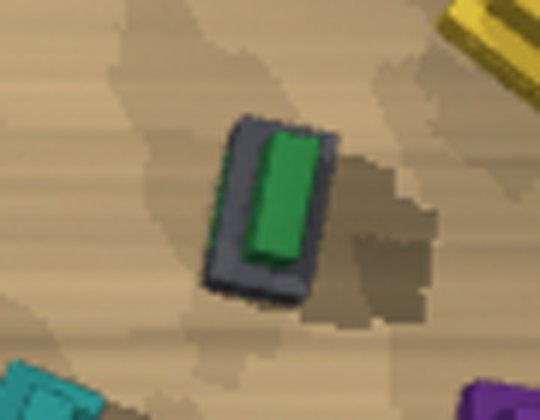

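View pics/zbay.png

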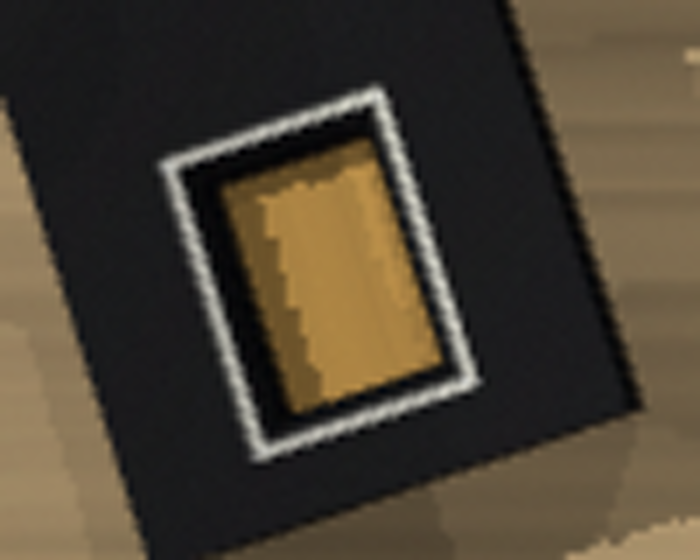

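View pics/zbays.png

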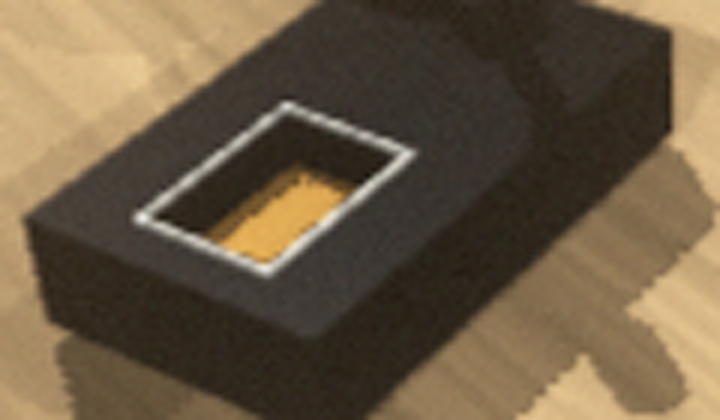

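View pics/zside.png

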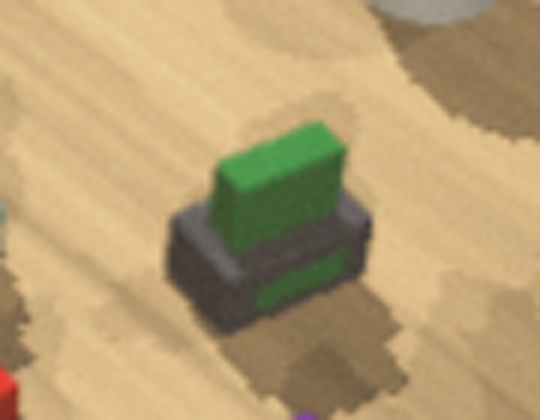

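The green tab is confirmed in both zooms. The bay outline corners in zoom pixels are, for top, (163,165), (380,88), (478,382) and (260,458).

Run:
```python
from bench import ctrl
from h import *
P={n:ctrl.camera_params(n) for n in("top","side")}
C={"top":np.array([(163,165),(380,88),(478,382),(260,458)])/7+[150,210]-.43,
   "side":np.array([(287,103),(415,153),(268,272),(137,217)])/6+[165,150]-.42}
for n in C:
    X=np.array([ray(P[n],c,50) for c in C[n]])
    d=np.diff(np.r_[X,X[:1]],axis=0)
    m=X.mean(0)
    print(n,m.round(1),np.hypot(d[:,0],d[:,1]).round(1),np.degrees(np.arctan2(d[:,1],d[:,0])).round(1))
```

```text
top [483.6 151.8  50. ] [55.3 74.9 54.9 74.4] [ -70.3 -160.8  109.2   19.5]
side [481.1 153.3  50. ] [55.3 74.1 54.6 74.7] [ -72.1 -161.8  108.6   18.8]
```

Bay ≈ (482.5, 152.5) with yaw ≈ 19.2°; green pack ≈ (584, -144.5) with yaw ≈ -0.19 rad. The move starts with an inward leg to keep clear of the blue box.

Emit:
arm_command([
  [[-5,-40,-29,0,0,0,1],[-5,-40,-29,0,0,0,1],[-5,-40,-29,0,0,0,1],[-5,-40,-29,0,0,0,1],[-5,-40,-29,0,0,0,1]],
])

```text
time: 1.1
eef_pos: [287.1, -282.4, 237.0]
ee_rot: [0.692, 0.146, -0.692, 0.146]
wrist_force: [0.8, -0.8, 0.3]
grip_width: 91.2
```

Emit:
arm_command([
  [[0,0,0,0.149,0,0,1],[0,0,0,0.149,0,0,1],[0,0,0,0.149,0,0,1],[0,0,0,0.149,0,0,1],[0,0,0,0,0,0,1]],
])

```text
time: 1.6
eef_pos: [287.9, -275.3, 239.3]
ee_rot: [0.706, -0.066, -0.702, -0.065]
wrist_force: [-0.2, -0.7, 0.2]
grip_width: 91.3
```

```bash
cat > g.py <<'E'
import sys
from bench import ctrl
from h import *
from scipy.spatial.transform import Rotation as R
def goto(x,y,z,yaw):
    s=ctrl.state();M=R.from_quat(s['ee_rot']).as_matrix()
    ty=np.array([-np.sin(yaw),np.cos(yaw),0]); 
    if ty@M[:,1]<0: ty=-ty
    tx=np.array([0,0,-1.]);G=np.c_[tx,ty,np.cross(tx,ty)]
    print('pos',s['eef_pos'].round(1),'shift',(M.T@(np.array([x,y,z])-s['eef_pos'])).round(1),'rot',R.from_matrix(M.T@G).as_rotvec().round(3),'F',s['wrist_force'].round(1),'w',round(s['grip_width'],1),'q',s['q'].round(2))
if __name__=="__main__": goto(*map(float,sys.argv[1:]))
E
python3 g.py 560 -150 200 -0.19
```

```text
pos [ 287.9 -275.3  239.3] shift [  40.3 -173.6 -243.9] rot [ 0.003 -0.005 -0.001] F [-0.2 -0.7  0.2] w 91.3 q [-0.79  0.02  1.88  0.    1.24  0.96]
```

Emit:
arm_command([
  [[3,-27,-39,0,0,0,1],[3,-27,-39,0,0,0,1],[3,-27,-39,0,0,0,1],[3,-27,-39,0,0,0,1],[3,-27,-39,0,0,0,1]],
])

```text
time: 2.1
eef_pos: [507.4, -179.0, 226.1]
ee_rot: [0.707, -0.066, -0.702, -0.062]
wrist_force: [0.6, -1.0, 0.1]
grip_width: 91.2
```

Emit:
arm_command([
  [[14,-18,-25,0,0,0,1],[14,-18,-25,0,0,0,0.6],[0,0,0,0,0,0,0.6]],
])

```text
time: 2.4
eef_pos: [570.8, -148.6, 196.1]
ee_rot: [0.708, -0.06, -0.702, -0.056]
wrist_force: [-0.6, 1.3, 0.2]
grip_width: 78.2
```

Run:
```python
from bench import ctrl
from h import *
import g
p=ctrl.camera_params("wrist");im=ctrl.snapshot("wrist");cv2.imwrite("pics/w1.png",im[:,:,::-1])
np.save("w1.npy",dict(p),allow_pickle=True)
g.goto(584,-144.5,200,-.19)
T=place(box(36,14,24,48),584,-144.5,-.19)
print(proj(p,T).round())
```

```text
pos [ 569.5 -149.5  197. ] shift [ -2.9  -7.3 -13.5] rot [ 0.024 -0.009 -0.006] F [ 0.2 -0.2  0. ] w 74.0 q [-0.27  0.35  1.57 -0.01  1.22  1.47]
[[281. 196.]
 [268. 196.]
 [281. 163.]
 [268. 163.]
 [281. 202.]
 [267. 201.]
 [282. 166.]
 [267. 166.]]
```

View pics/w1.png

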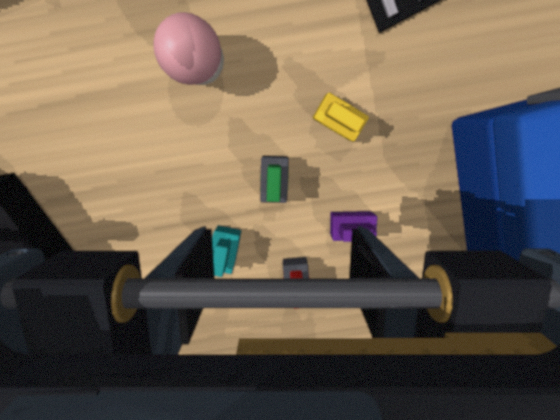

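Wrist view: the green tab is at (274,182), against a predicted (274,183), so the pose agrees. A quick refinement follows.

```bash
python3 - <<'E'
from h import *
import numpy as np
from scipy.optimize import minimize
p=np.load("w1.npy",allow_pickle=True).item()
im=cv2.imread("pics/w1.png");hsv=cv2.cvtColor(im,cv2.COLOR_BGR2HSV)
m=cv2.inRange(hsv,(45,90,30),(75,255,255));m[:150]=0;m[215:]=0;m[:,:250]=0;m[:,300:]=0
off=np.array([244,152]);S=8;T=box(36,14,24,48)
t=cv2.GaussianBlur((m[off[1]:off[1]+60,off[0]:off[0]+60]>0).astype(np.float32),(0,0),.7);print(t.sum())
def c(v):
    uv=cv2.convexHull(((proj(p,place(T,*v))-off+.5)*S).astype(np.float32));a=np.zeros((60*S,60*S),np.uint8);cv2.fillConvexPoly(a,np.round(uv).astype(np.int32),1)
    return ((cv2.GaussianBlur(cv2.resize(a.astype(np.float32),(60,60),interpolation=cv2.INTER_AREA),(0,0),.7)-t)**2).sum()
r=minimize(c,[584,-144.5,-.19],method='Nelder-Mead',options=dict(initial_simplex=[[584,-144.5,-.19],[590,-144,-.19],[584,-139,-.19],[584,-144,0]]))
print(r.x,r.fun)
E
python3 g.py 584 -144.5 100 -0.19
```

```text
513.0
[ 5.83571692e+02 -1.43654910e+02 -1.94670161e-01] 10.652657508850098
pos [ 569.5 -149.5  197. ] shift [ 97.   -7.9 -12.6] rot [ 0.024 -0.009 -0.006] F [ 0.2 -0.2  0. ] w 74.0 q [-0.27  0.35  1.57 -0.01  1.22  1.47]
```

Emit:
arm_command([
  [[32,-4,-6,0.024,-0.009,-0.006,0.6],[32,-4,-6,0,0,0,0.6],[32,0,0,0,0,0,0.6],[0,0,0,0,0,0,0.6]],
])

```text
time: 2.85
eef_pos: [582.2, -146.8, 102.2]
ee_rot: [0.706, -0.066, -0.703, -0.065]
wrist_force: [-0.4, -0.4, -0.0]
grip_width: 55.0
```

```bash
python3 g.py 584 -144 28 -0.192
```

```text
pos [ 582.2 -146.8  102.2] shift [74.2 -3.2 -0.9] rot [ 0.007 -0.004 -0.002] F [-0.4 -0.4 -0. ] w 55.0 q [-0.27  0.44  1.67 -0.    1.02  1.49]
```

Emit:
arm_command([
  [[25,-3,-1,0.007,-0.004,-0.002,0.6],[25,0,0,0,0,0,0.6],[22,0,0,0,0,0,0.6],[0,0,0,0,0,0,0.6]],
])

```text
time: 3.25
eef_pos: [585.8, -148.3, 36.9]
ee_rot: [0.708, -0.068, -0.7, -0.066]
wrist_force: [-0.6, 0.1, -0.5]
grip_width: 55.1
```

```bash
python3 g.py 584 -144 28 -0.192
python3 - <<'E'
from bench import ctrl
import cv2
im=ctrl.snapshot("side")[180:340,250:450];cv2.imwrite("pics/s2.png",cv2.resize(im[:,:,::-1],None,fx=4,fy=3.75))
E
```

```text
pos [ 585.8 -148.3   36.9] shift [ 8.9 -3.9  2.7] rot [ 0.001 -0.011 -0.002] F [-0.6  0.1 -0.5] w 55.1 q [-0.27  0.52  1.74 -0.    0.88  1.5 ]
```

View pics/s2.png

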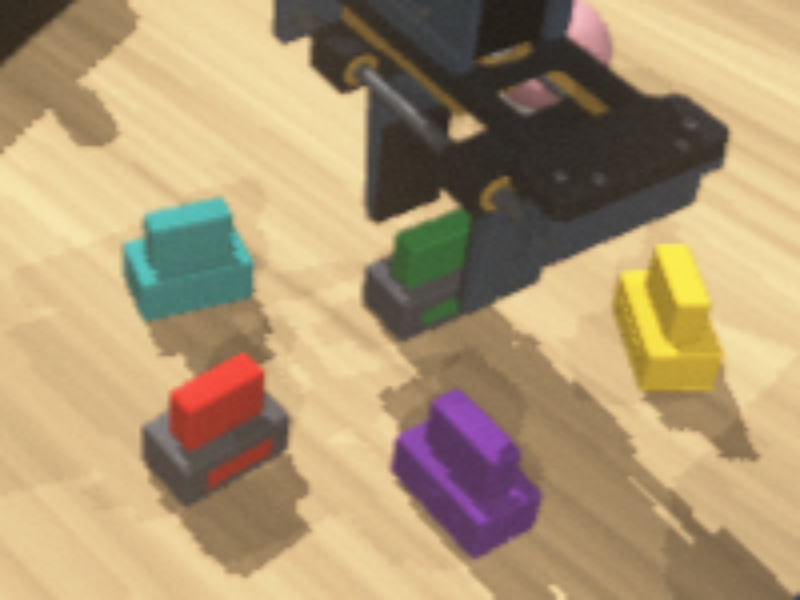

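The fingers straddle the green tab and the neighbours are clear. Next: centre, descend the last 9 mm, and close.

Emit:
arm_command([
  [[7,-4,3,0,-0.01,0,0.6],[2,-1,0,0,0,0,0.6],[0,0,0,0,0,0,0.4]],
])

```text
time: 3.6
eef_pos: [588.2, -144.4, 34.9]
ee_rot: [0.708, -0.069, -0.699, -0.066]
wrist_force: [-0.1, -0.7, 0.0]
grip_width: 49.4
```

```bash
python3 g.py 584 -144 28 -0.192
```

```text
pos [ 588.2 -144.4   34.9] shift [6.8 0.4 4.3] rot [ 0.001 -0.013 -0.003] F [-0.1 -0.7  0. ] w 49.4 q [-0.26  0.52  1.74 -0.    0.87  1.5 ]
```

Emit:
arm_command([
  [[10,0,5,0,-0.02,-0.003,0.4],[3,0,2,0,-0.01,0,0.4],[0,0,0,0,0,0,0.4]],
])

```text
time: 3.9
eef_pos: [581.7, -143.1, 22.3]
ee_rot: [-0.698, 0.066, 0.71, 0.068]
wrist_force: [-0.1, 0.6, 0.0]
grip_width: 36.5
```

```bash
python3 g.py 584 -144 28 -0.192
```

```text
pos [ 581.7 -143.1   22.3] shift [-5.7  0.5 -2.4] rot [0.002 0.017 0.   ] F [-0.1  0.6  0. ] w 36.5 q [-0.26  0.54  1.74 -0.    0.88  1.5 ]
```

Emit:
arm_command([
  [[-6,0,-2,0,0.016,0,0.4],[0,0,0,0,0,0,0.4]],
])

```text
time: 4.1
eef_pos: [583.9, -143.5, 28.3]
ee_rot: [-0.704, 0.067, 0.704, 0.067]
wrist_force: [0.3, -0.2, 0.4]
grip_width: 36.5
```

```bash
python3 g.py 584 -144 28 -0.192
```

```text
pos [ 583.9 -143.5   28.3] shift [ 0.3  0.5 -0.2] rot [0.002 0.    0.   ] F [ 0.3 -0.2  0.4] w 36.5 q [-0.26  0.53  1.74  0.    0.87  1.5 ]
```

Spot on. Now close.

Emit:
arm_command([
  [[0,0,0,0,0,0,0.1],[0,0,0,0,0,0,0.1],[0,0,0,0,0,0,0.1],[0,0,0,0,0,0,0.05],[0,0,0,0,0,0,0.0]],
], force=40)

```text
time: 4.6
eef_pos: [584.0, -143.6, 28.9]
ee_rot: [0.704, -0.067, -0.704, -0.067]
wrist_force: [-0.9, -0.4, 0.7]
grip_width: 14.0
```

Emit:
arm_command([
  [[0,0,0,0,0,0,0],[-15,0,0,0,0,0,0],[-25,0,0,0,0,0,0],[-40,0,0,0,0,0,0],[0,0,0,0,0,0,0]],
])

```text
time: 5.1
eef_pos: [582.8, -143.3, 109.4]
ee_rot: [-0.702, 0.067, 0.705, 0.067]
wrist_force: [0.7, -0.4, 0.4]
grip_width: 13.8
```

```bash
python3 g.py 482.5 152.5 130 0.335
python3 - <<'E'
from bench import ctrl
import cv2
im=ctrl.snapshot("side")[140:340,230:480];cv2.imwrite("pics/s3.png",cv2.resize(im[:,:,::-1],None,fx=3,fy=3))
E
```

```text
pos [ 582.8 -143.3  109.4] shift [ -19.8 -271.5  154.5] rot [-0.525  0.004  0.002] F [ 0.7 -0.4  0.4] w 13.8 q [-0.26  0.44  1.65  0.    1.05  1.5 ]
```

View pics/s3.png

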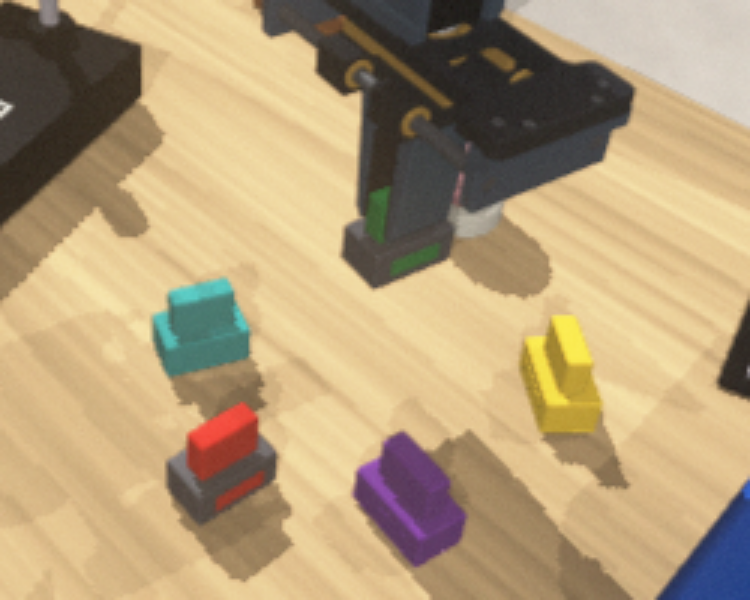

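Emit:
arm_command([
  [[-10,-30,17,0,0,0,0],[-10,-38,22,0,0,0,0],[-10,-38,22,0,0,0,0],[-5,-38,22,0,0,0,0],[0,-38,22,0,0,0,0]],
])

```text
time: 5.65
eef_pos: [509.0, 57.2, 137.6]
ee_rot: [-0.697, 0.07, 0.71, 0.071]
wrist_force: [0.8, 0.2, -0.5]
grip_width: 14.0
```

Emit:
arm_command([
  [[0,-10,6,-0.13,0,0,0],[0,0,0,-0.13,0,0,0],[0,0,0,-0.13,0,0,0],[0,0,0,-0.13,0,0,0],[0,0,0,0,0,0,0]],
])

```text
time: 6.15
eef_pos: [497.0, 74.4, 131.5]
ee_rot: [-0.685, -0.126, 0.708, -0.12]
wrist_force: [-0.6, -0.5, -0.1]
grip_width: 13.8
```

```bash
python3 g.py 482.5 152.5 130 0.335
```

```text
pos [497.   74.4 131.5] shift [  2.2 -78.3 -13.2] rot [0.014 0.03  0.014] F [-0.6 -0.5 -0.1] w 13.8 q [0.12 0.29 1.83 0.01 1.05 1.34]
```

Emit:
arm_command([
  [[-2,-30,-4,0.014,0.03,0.014,0],[0,-30,-5,0,0,0,0],[0,-18,-4,0,0,0,0],[0,0,0,0,0,0,0],[0,0,0,0,0,0,0]],
])

```text
time: 6.65
eef_pos: [480.7, 152.7, 129.2]
ee_rot: [-0.696, -0.111, 0.701, -0.113]
wrist_force: [0.1, -0.4, -1.3]
grip_width: 13.9
```

```bash
python3 g.py 482.5 152.5 130 0.335;python3 - <<'E'
from bench import ctrl
import cv2
for n in("top","wrist","side"): cv2.imwrite(f"pics/{n}4.png",ctrl.snapshot(n)[:,:,::-1])
E
```

```text
pos [480.7 152.7 129.2] shift [-0.8  0.8 -1.7] rot [-0.017  0.008 -0.001] F [ 0.1 -0.4 -1.3] w 13.9 q [ 0.29  0.29  1.85 -0.    1.02  1.54]
```

View pics/wrist4.png

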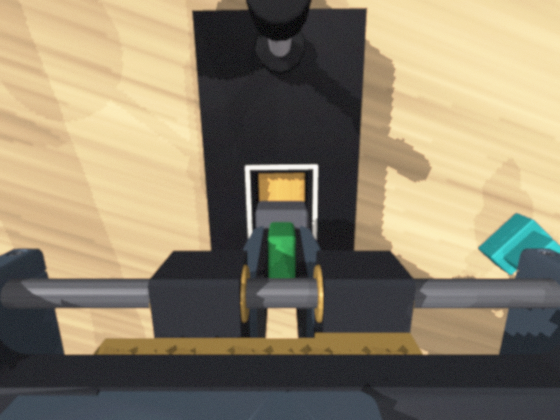

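View pics/side4.png

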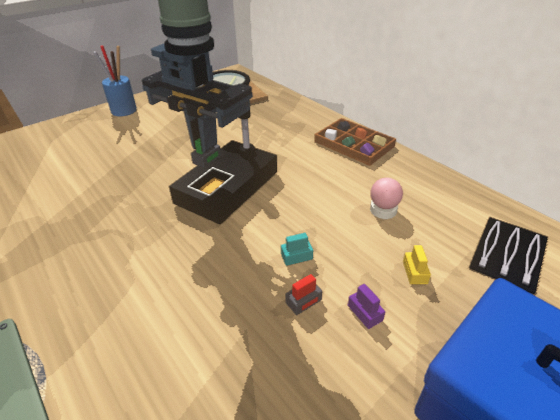

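The wrist view shows the bay outline centred at column 282 and the pack at about 281, so it is laterally aligned. I'll check the along-bay offset from the far outline edge (row 165).

```bash
python3 - <<'E'
from bench import ctrl
from h import *
p=ctrl.camera_params("wrist")
a=ray(p,(245.5,165),50);b=ray(p,(318.5,165),50);print(a,b,np.hypot(*(a-b)[:2]))
ax=np.degrees(np.arctan2(*(b-a)[1::-1]))+90;print(ax)
t=np.radians(ax);print((a+b)/2-np.array([np.cos(t),np.sin(t),0])*37)
s=ctrl.state()['eef_pos'];print(s)
# grip block far-top edge in the image: (257,203)-(306,203)? at z=TCP-4.5
for z in(s[2]-4.5,):
    print(ray(p,(281,203),z))
E
python3 g.py 482.5 152.5 90 0.335
```

```text
[509.60363882 190.96622561  50.        ] [527.18722601 137.26912459  50.        ] 56.502753876554806
18.131488450348584
[483.23267306 152.60332082  50.        ]
[481.10577064 152.19487599 129.48897303]
[508.31772364 161.67785577 124.98897303]
pos [481.1 152.2 129.5] shift [39.5  0.1 -1.7] rot [-0.017  0.007 -0.001] F [ 0.7 -0.5 -0.3] w 13.9 q [ 0.28  0.29  1.85 -0.    1.02  1.54]
```

Emit:
arm_command([
  [[20,0,-1,-0.01,0.007,0,0],[15,0,0,0,0,0,0],[5,0,0,0,0,0,0],[0,0,0,0,0,0,0],[0,0,0,0,0,0,0]],
])

```text
time: 7.3
eef_pos: [483.9, 149.2, 89.3]
ee_rot: [0.699, 0.112, -0.697, 0.113]
wrist_force: [-0.8, 0.6, -1.3]
grip_width: 13.5
```

```bash
python3 g.py 482 152.2 70 0.325;python3 - <<'E'
from bench import ctrl
import cv2
im=ctrl.snapshot("side")[110:230,130:310];cv2.imwrite("pics/s5.png",cv2.resize(im[:,:,::-1],None,fx=4.4,fy=4.4))
im=ctrl.snapshot("wrist");cv2.imwrite("pics/w5.png",im[:,:,::-1])
E
```

```text
pos [483.9 149.2  89.3] shift [19.3 -3.5  0.9] rot [-0.004 -0.003 -0.002] F [-0.8  0.6 -1.3] w 13.5 q [ 0.28  0.33  1.9  -0.    0.91  1.53]
```

View pics/s5.png

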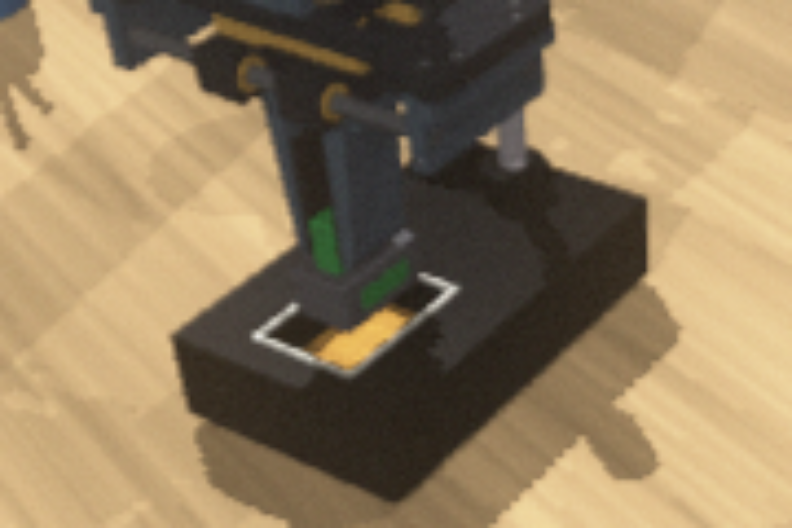

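View pics/w5.png

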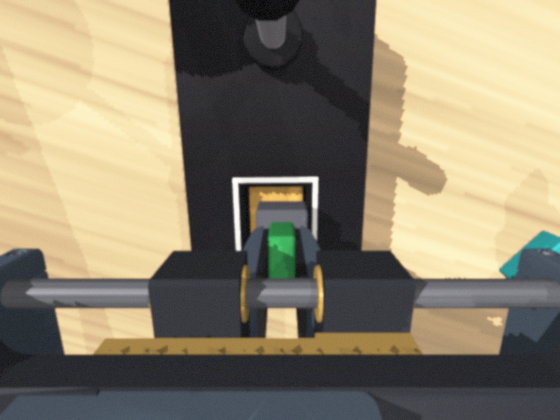

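Outline centre is at column 276 and the pack at 281, matching the state's 3.5 mm offset. I'll correct that first, then lower.

Emit:
arm_command([
  [[2,-5,1,0,0,0,0],[2,0,0,0,0,0,0],[0,0,0,0,0,0,0]],
])

```text
time: 7.7
eef_pos: [482.1, 154.6, 86.6]
ee_rot: [0.7, 0.113, -0.696, 0.113]
wrist_force: [-1.0, 0.4, -0.2]
grip_width: 14.2
```

```bash
python3 g.py 482 152.2 66 0.325
```

```text
pos [482.1 154.6  86.6] shift [20.6  2.2  1. ] rot [-0.004 -0.006 -0.002] F [-1.   0.4 -0.2] w 14.2 q [ 0.29  0.33  1.91 -0.    0.9   1.54]
```

Emit:
arm_command([
  [[6,2,1,0,-0.006,0,0],[6,0,0,0,0,0,0],[4,0,0,0,0,0,0],[0,0,0,0,0,0,0],[0,0,0,0,0,0,0]],
])

```text
time: 8.2
eef_pos: [481.6, 152.2, 68.8]
ee_rot: [-0.698, -0.112, 0.698, -0.114]
wrist_force: [0.6, -0.0, -0.9]
grip_width: 13.3
```

```bash
python3 g.py 482 152.2 62 0.325;python3 - <<'E'
from bench import ctrl
import cv2
im=ctrl.snapshot("side")[110:230,130:310];cv2.imwrite("pics/s6.png",cv2.resize(im[:,:,::-1],None,fx=4.4,fy=4.4))
im=ctrl.snapshot("wrist");cv2.imwrite("pics/w6.png",im[:,:,::-1])
E
```

```text
pos [481.6 152.2  68.8] shift [ 6.8  0.1 -0.4] rot [-0.004  0.001 -0.002] F [ 0.6 -0.  -0.9] w 13.3 q [ 0.28  0.35  1.93 -0.    0.86  1.54]
```

View pics/s6.png

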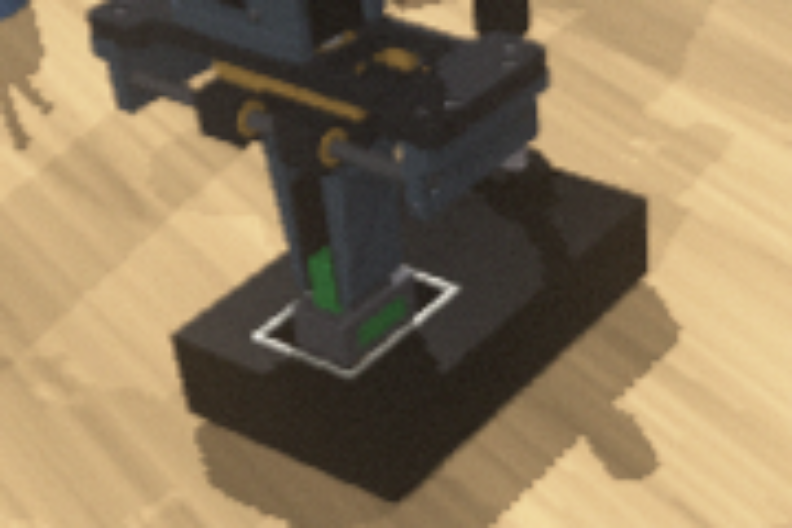

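View pics/w6.png

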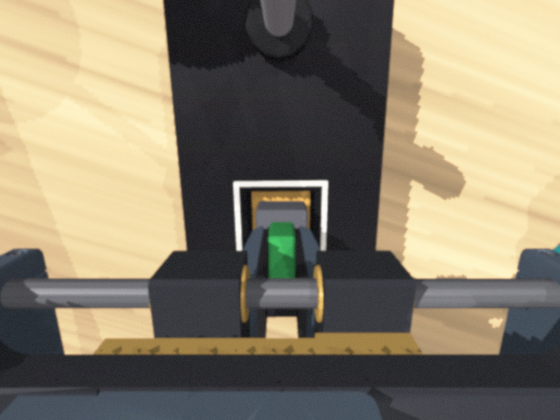

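The pack is entering the bay centred, with no side contact.

Emit:
arm_command([
  [[3,0,0,0,0,0,0],[3,0,0,0,0,0,0],[2,0,0,0,0,0,0],[0,0,0,0,0,0,0]],
])

```text
time: 8.7
eef_pos: [482.3, 152.4, 61.8]
ee_rot: [0.699, 0.113, -0.697, 0.114]
wrist_force: [-0.1, -0.4, -1.6]
grip_width: 13.8
```

Emit:
arm_command([
  [[2,0,0,0,0,0,0],[2,0,0,0,0,0,0]],
], force=50)

```text
time: 8.9
eef_pos: [482.5, 152.4, 59.1]
ee_rot: [0.699, 0.113, -0.697, 0.114]
wrist_force: [-2.5, -1.3, 7.7]
grip_width: 13.4
```

Emit:
arm_command([
  [[2,0,0,0,0,0,0],[2,0,0,0,0,0,0]],
])

```text
time: 9.1
eef_pos: [482.5, 152.5, 56.7]
ee_rot: [0.699, 0.113, -0.697, 0.114]
wrist_force: [-1.7, -1.3, 8.5]
grip_width: 13.6
```

```bash
python3 g.py 482 152.2 54.5 0.325
```

```text
pos [482.5 152.5  56.7] shift [2.2 0.1 0.6] rot [-0.004 -0.003 -0.002] F [-1.7 -1.3  8.5] w 13.6 q [ 0.28  0.37  1.94 -0.    0.83  1.54]
```

Sliding against about 8–9 N, as described. I'll press on in small steps until the hard stop shows.

Emit:
arm_command([
  [[2,0,0,0,0,0,0],[2,0,0,0,0,0,0]],
])

```text
time: 9.3
eef_pos: [482.5, 152.4, 54.8]
ee_rot: [0.699, 0.113, -0.697, 0.114]
wrist_force: [-4.9, -1.7, 19.6]
grip_width: 14.2
```

Emit:
arm_command([
  [[2,0,0,0,0,0,0]],
])

```text
time: 9.4
eef_pos: [482.6, 152.5, 54.8]
ee_rot: [0.699, 0.113, -0.697, 0.114]
wrist_force: [-5.2, -2.2, 22.3]
grip_width: 13.7
```

Emit:
arm_command([
  [[2,0,0,0,0,0,0]],
])

```text
time: 9.5
eef_pos: [482.5, 152.4, 54.8]
ee_rot: [0.699, 0.113, -0.697, 0.114]
wrist_force: [-4.7, -1.4, 16.9]
grip_width: 13.8
```

Hard stop: the force rose to about 20 N and z held at 54.8, as predicted for home. I'll check in the images before letting go.

Run:
```python
from bench import ctrl
import cv2
im=ctrl.snapshot("side")[110:230,130:310];cv2.imwrite("pics/s7.png",cv2.resize(im[:,:,::-1],None,fx=4.4,fy=4.4))
print(ctrl.state()['wrist_force'])
```

```text
[-4.65332982 -2.42722409 16.95773029]
```

View pics/s7.png

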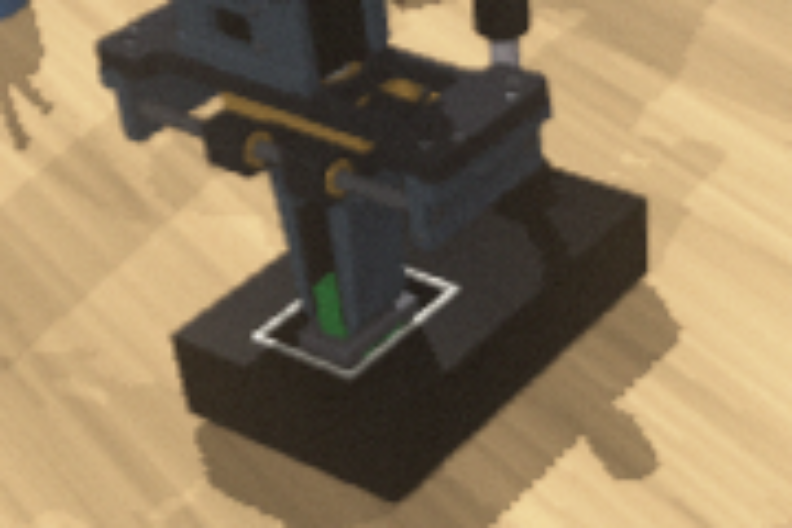

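Emit:
arm_command([
  [[0,0,0,0,0,0,0],[0,0,0,0,0,0,0.35],[0,0,0,0,0,0,0.35],[0,0,0,0,0,0,0.35]],
])

```text
time: 9.95
eef_pos: [482.9, 152.6, 55.2]
ee_rot: [0.7, 0.113, -0.696, 0.113]
wrist_force: [0.9, 0.4, -0.6]
grip_width: 31.2
```

```bash
python3 g.py 482 152.2 130 0.325
```

```text
pos [482.9 152.6  55.2] shift [-74.8   0.2   0.5] rot [-0.004 -0.006 -0.002] F [ 0.9  0.4 -0.6] w 31.2 q [ 0.28  0.37  1.94 -0.    0.82  1.54]
```

Emit:
arm_command([
  [[-15,0,0,0,0,0,0.35],[-30,0,0,0,0,0,0.35],[-40,0,0,0,0,0,0.35],[-40,0,0,0,0,0,0.35],[-40,0,0,0,0,0,0.35]],
])

```text
time: 10.45
eef_pos: [477.9, 151.4, 217.4]
ee_rot: [-0.693, -0.112, 0.703, -0.114]
wrist_force: [1.1, -0.2, 0.3]
grip_width: 32.2
```

```bash
python3 g.py 350 30 230 0.325;python3 - <<'E'
from bench import ctrl
import cv2
im=ctrl.snapshot("side");cv2.imwrite("pics/side8.png",im[:,:,::-1]);im=im[130:230,150:300];cv2.imwrite("pics/s8.png",cv2.resize(im[:,:,::-1],None,fx=5,fy=5,interpolation=cv2.INTER_CUBIC))
E
```

```text
pos [477.9 151.4 217.4] shift [-10.3  74.8 159.9] rot [-0.004  0.014 -0.001] F [ 1.1 -0.2  0.3] w 32.2 q [ 0.29  0.21  1.71 -0.    1.24  1.54]
```

View pics/s8.png

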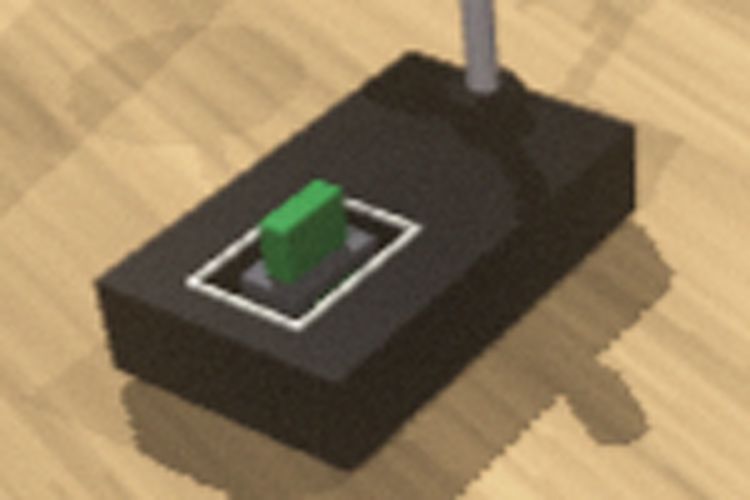

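Green tab upright, block sunk level inside the outline. I'll back off and make a last check with a model fit for height.

Emit:
arm_command([
  [[-2,10,30,0,0,0,0.35],[-2,15,40,0,0,0,0.35],[-2,15,40,0,0,0,0.35],[0,10,20,0,0,0,0.35],[0,0,0,0,0,0,0.35]],
])

```text
time: 11.0
eef_pos: [373.3, 62.6, 231.2]
ee_rot: [0.701, 0.113, -0.695, 0.114]
wrist_force: [-0.1, -0.3, 1.1]
grip_width: 31.8
```

Run:
```python
from bench import ctrl
from h import *
from scipy.optimize import minimize
P={n:ctrl.camera_params(n) for n in("top","side")}
M={};I={}
for n in P:
    I[n]=ctrl.snapshot(n)[:,:,::-1].copy();cv2.imwrite(f"pics/{n}9.png",I[n])
    m=cv2.inRange(cv2.cvtColor(I[n],cv2.COLOR_BGR2HSV),(45,90,30),(75,255,255))
    k,l,s,c=cv2.connectedComponentsWithStats(m);uv=proj(P[n],[[482,152,65]])[0]
    ok=[i for i in range(1,k) if np.hypot(*(c[i]-uv))<20];i=max(ok,key=lambda i:s[i,4]);M[n]=l==i;print(n,s[i],c[i],uv)
S=8
def rend(p,Q,off):
    uv=cv2.convexHull(((proj(p,Q)-off+.5)*S).astype(np.float32));a=np.zeros((60*S,60*S),np.uint8);cv2.fillConvexPoly(a,np.round(uv).astype(np.int32),1)
    return cv2.GaussianBlur(cv2.resize(a.astype(np.float32),(60,60),interpolation=cv2.INTER_AREA),(0,0),.7)
def cost(v,z):
    e=0
    for n in P:
        ys,xs=np.where(M[n]);o=np.array([int(xs.mean())-30,int(ys.mean())-30])
        e+=((rend(P[n],place(box(36,14,z,z+24),*v),o)-cv2.GaussianBlur(M[n][o[1]:o[1]+60,o[0]:o[0]+60].astype(np.float32),(0,0),.7))**2).sum()
    return e
for z in(46,48,50,52,54,58):
    r=minimize(cost,[482,152,.33],args=(z,),method='Nelder-Mead',options=dict(initial_simplex=[[482,152,.33],[487,152,.33],[482,157,.33],[482,152,.45]]));print(z,r.x.round(2),round(r.fun,1))
print(ctrl.state()['eef_pos'],ctrl.state()['time'])
cv2.imwrite("pics/t9.png",cv2.resize(I['top'][200:300,130:260],None,fx=5,fy=5,interpolation=cv2.INTER_CUBIC))
```

```text
top [187 237  16  23 234] [194.12820513 247.91452991] [193.57606373 249.19031936]
side [202 166  18  20 238] [210.22689076 175.64705882] [210.70026629 174.11409411]
46 [4.8362e+02 1.5335e+02 3.6000e-01] 44.6
48 [4.8308e+02 1.5262e+02 3.6000e-01] 32.4
50 [4.8286e+02 1.5172e+02 3.4000e-01] 27.2
52 [4.8277e+02 1.5111e+02 3.3000e-01] 30.0
54 [4.8251e+02 1.5032e+02 3.3000e-01] 40.6
58 [4.8187e+02 1.4916e+02 4.0000e-01] 77.4
[375.55548379  63.90163255 231.40271286] 11.1
```

View pics/t9.png

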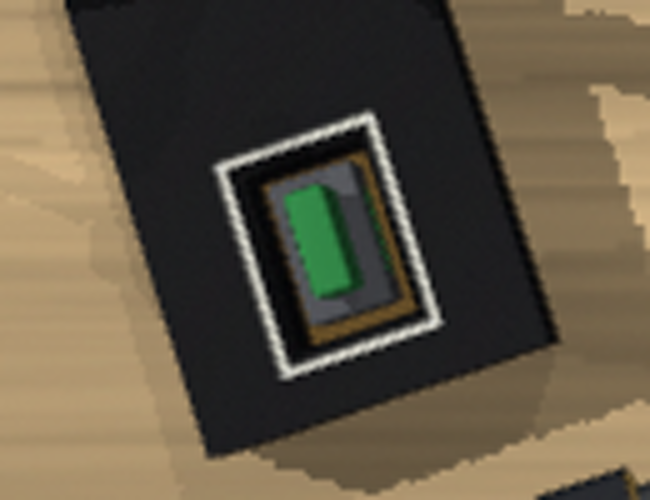

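View pics/side9.png

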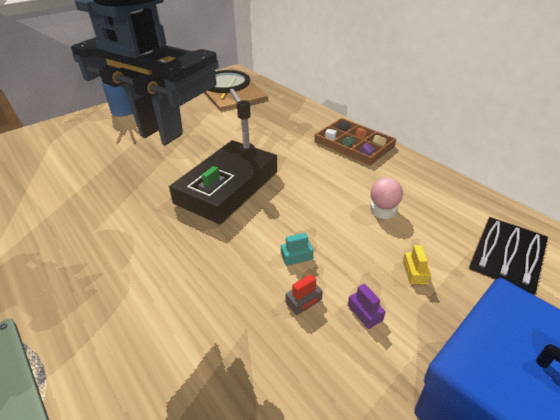

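The model fit is best with the block top at z = 50, which is flush. The pack is upright in the bay, the red pack and look-alikes haven't moved, and the arm is clear. Handing in.

```bash
python3 -c "
from bench import ctrl
print(ctrl.close_job())"
```

```text
the job is handed in; nothing more can be done
None
```

The green-tabbed pack is in the magnifier's bay, upright with its tab up and pressed home. I released it, backed the arm off and handed the job in at about 11.1 s of the 42 s allowed.

- **Pressing:** the plate slid down against about 8–9 N. At the hard stop the force rose to about 22 N, with the tool tip 54.8 mm up, where a flush block should put it.
- **Final checks:** the top and side pictures fit best with the block's top at 50 mm, level with the base's top. That fit is only good to about 2 mm, so it supports the hard-stop reading rather than proving flush on its own. The pictures also show the pack upright and not touching the robot.
- **Other packs:** the red-tabbed pack and the purple, turquoise and yellow look-alikes were not touched and look unmoved.
- **Disagreements:** the first top and side estimates of the pack's position differed by about 4.5 mm along x. The wrist camera settled it before the grasp. On the way down the tool was about 3.5 mm off sideways, and I corrected this before the pack entered the bay.

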